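# Index the vial turntable to the next hole

## Task

Turn the sample turntable on by one index hole so that the black-capped vial comes to stand in front of the reader's eye: pull up the red spring plunger, swing the turntable the right way, and let the pin drop fully home in the next hole so that the table is locked. Be gentle with the pin (never force the table round against it or press it down hard), keep the vials standing upright in their cups, leave the other things on the bench alone, and let go at the end.

Things in the scene. Friction and masses are not known exactly. Their poses are not given: they have to be found in the camera images.
- knob (a point): middle of the plunger's red round knob, 24 mm across, 21 mm high, straight sides, taken from above; 73.5 mm above the worktop with the pin home; 100 mm from the turntable axis, goes round with the table. Under it: barrel 15 mm across, 13.5 to 29.5 mm below this point (pin home), on a flat arm whose top is 39 mm above the worktop. x axis: to the turntable axis; z: up, the way it is pulled.
- plunger (a joint): how far the plunger is pulled up, m: 0 = pin fully home in a hole, 0.008 = pin tip resting on the track between holes, 0.016 = end stop; pull to 0.009 or more to leave a hole. The spring pushes down with 6 N at 0, 8 N at 0.008, 10 N at 0.016; let go, it comes down by itself. More than 30 N sideways or downward on the pin damages it.
- turntable (a joint): angle of the turntable with plunger and vials, rad, counterclockwise seen from above, 0 at the start with the pin home in the middle hole; range -1.4 to 1.4; stays where left. Friction: 0.06 N m, and about 2 N at the knob while the pin rubs on the track. Pin home, it is locked (play about 0.01 rad).
- axis (a point): fixed point on the turntable's upright axis, level with the top of the steel index track (22 mm above the worktop). Fixed round base 248 mm across, aluminium turntable 156 mm across. x axis: towards the reader head; z: up.
- middle_hole (a point): mouth of the middle index hole in the fixed track, 100 mm from the axis, in line with it and the reader. One more hole lies about 45 degrees to each side on that circle, in a flush brass bushing set by hand: up to 5 degrees (9 mm) off, anew each time, so slide the sprung pin over the track until it drops 8 mm and blocks. Pin 8 mm, holes 10 mm across.
- read_spot (a point): fixed point in front of the amber eye of the grey reader head, 55 mm from the axis, 65 mm above the worktop: where the middle of the vial to be read must stand (within about 10 mm). The reader head (30x60 mm, top 102 mm above the worktop) stands on the base behind it, across the axis from the middle hole.
- vial_0_mid (a point): middle (half-way up) of the black-capped glass vial with green filling, 23 mm across, 56 mm high; it stands loosely in a white cup (17 mm deep inside) on the turntable, 55 mm from the axis, at the start in the cup 45 degrees left or right of the reading spot.
- vial_1_mid (a point): middle of a white-capped glass vial of the same size, in the cup 45 degrees to the other side.
- vial_3_mid (a point): middle of a white-capped glass vial of the same size, at the start at the reading spot.
- lab_timer: bystander: white bench timer, 66x66x20 mm; origin at the centre of its underside
- masking_tape: bystander: roll of masking tape lying flat, 99 across, 25 high mm; origin at the centre of its underside
- weight_0: bystander: small brass check weight, 24 across, 22 high mm; origin at the centre of its underside
- marker_pen: bystander: red and white marker pen, 135 long mm; origin at the centre of its underside
- forceps: bystander: steel forceps, 118 long mm; origin at the centre of its underside
There are look-alikes about, which are no part of the job. What is shaped like the part that bears vial_1_mid but blue is not meant.

How it is judged:
By the outcome, as a careful person would: the job done as asked, in the order asked, and still so for the second after the job is handed in, with the robot touching nothing.
It also fails if it takes over 42 s, if anything falls off the work surface, if the arm or the gripper's body presses on something with over 40 N, if the wrist force passes 120 N, or if a joint passes its speed limit or range.

## Robot

A 7-joint arm with a two-finger parallel gripper is mounted at the origin on a cart in front of the work surface, level with it; the furniture and walls round the work are solid. World frame = base frame: x ahead of the robot, y to its left, z up, the work surface at z = 0. Lengths are in mm, angles in rad, forces in N, time in s.
With the tool pointing down it reaches from about 400 to 875 mm from the base axis. Payload 4.4 kg.
Tool frame: the origin (TCP) lies at the very end of the fingers, on their centre line; the grasp point (between the pads) lies 19 mm behind it; z points along the fingers, y is the direction in which the jaws open and shut (so a half turn about z gives the same grasp; the last joint's range is limited). The gripper opens to 85 mm and grips with 20 to 120 N. Pads are 22 mm wide; open, the fingers measure 114 mm over their backs; the gripper's body (76 mm by 85 mm) begins 54 mm behind the grasp point. The pads swing forward as they close: fully open they stand 13 mm farther back than shut.
Start: joints at [-1.265, 0.628, 0.038, 1.517, -0.027, 0.996, -0.02], TCP at [236.118, 605.612, 231.313] pointing down, gripper open.
Joint ranges: [-3.06, 3.06], [-0.37, 2.12], [-1.25, 1.32], [0.18, 2.47], [-1.1, 4.24], [0.23, 1.98], [-2.94, 2.94]. Speed limits (rad/s): [2.57, 2.57, 3.14, 3.14, 3.14, 3.14, 3.14].

## Interface

Orientations are given as [roll, pitch, yaw] about the fixed x, y, z axes, in that order (R = Rz(yaw) Ry(pitch) Rx(roll)).
In Python, from cell import read_state, get_image, calibration, finish_job gives the robot as it stands. The module is installed in compiled form; this text tells all that it offers.
- The arm moves only by the tool apply_moves, never from a script. Its argument "increments" is a list of rows, each an object of numbers: "tx", "ty", "tz": the shift along the world's x, y, z in m; "rx", "ry", "rz": the turn, a rotation vector about the world's x, y, z in units of 5 degrees (1.0 is 5 degrees); "claw": the finger opening in m, from 0 to 0.0854. In form: [{"tx": .., "ty": .., "tz": .., "rx": .., "ry": .., "rz": .., "claw": ..}, ...]. A call has 1 to 12 rows; each row is the pose to reach, as a shift and turn from the pose commanded when the call began; what a row does not reach only later rows make up. A row lasts 1/10 s, in which the tool goes at most 50 mm and 8.59 degrees, less where a joint would pass 70% of its speed; a pose out of reach is approached as far as the arm can. A call with a gripper value outside its range is refused whole. The fingers move at their own pace and stop on an object; the grip force is fixed at half the most. Time passes only in rows, so rows that repeat a pose let the fingers close. It gives the time, the measured TCP pose, the force and the opening at its end, in the units of the state.
- read_state(): the state, without advancing time (a new reading comes with each control period).
- get_image(name): name is "scene" or "top" or "wrist"; returns the picture (384x512x3 uint8, red, green, blue); there is no depth.
- calibration(name): a dict with "camera_matrix" (3x3 intrinsics, pixels), "distortion" ([k1, k2, p1, p2, k3] as OpenCV has them; the pictures are not rectified), "origin" and "attitude" of the camera in the world. Camera axes: x right, y up, looking along -z (the intrinsics and any distortion apply to the point x, -y, -z); pixel columns grow to the right and rows downward; lengths in mm; the calibration is good to about 2 mm. A picture is of the moment at which its call begins: read the wrist's pose just before it. calibration takes no time and is no camera call; for the wrist camera it gives the pose at the moment of the call.
- finish_job(): hands the job in, once; it reports no verdict.
The state is a dict: "clock": time; "qpos": joint angles; "qd": joint speeds; "tau": joint torques, N m; "eef_pos": TCP position; "tool_rot": TCP orientation; "force": force on the tool from outside, world axes, zero at the start; "torque": the same for the moment, N m; "width": finger opening in mm.
Only numpy, scipy, OpenCV 4.12 (cv2) and the standard library are available. Lean on these libraries where they do the work, as an engineer would, in place of code of your own. Each camera call takes 0.05 s, during which the arm holds its last target. There are 200 camera calls.

## Working session

There is one attempt and no reset: what is moved stays moved. The work goes in short steps, Python scripts to look and compute and a tool call to move; the robot and the scene stay as the last step left them, time stands still between calls to the robot, and variables do not carry over. Pictures are saved under pics/ and viewed, about 8 in all and at most 12, crops included, and the job is handed in when it is done.

Besides the shell and the picture viewer there is one more tool, called after ">>>" by a JSON object that holds its "fn" and its "kwargs". apply_moves: Moves the arm, as the interface text tells. Its arguments: {"type":"object","properties":{"increments":{"type":"array"}},"required":["increments"]}

```bash
mkdir -p pics
cat > h.py <<'E'
import numpy as np,cv2
from cell import *
def save(n,f):
    im=get_image(n); cv2.imwrite('pics/'+f,im[:,:,::-1]); return im
def pose(c):
    a=np.array(c['attitude'],float)
    if a.shape==(3,3): return a
    from scipy.spatial.transform import Rotation as R
    return R.from_euler('xyz',a).as_matrix() if a.size==3 else R.from_quat(a).as_matrix()
def ray(c,px,z):
    u=cv2.undistortPoints(np.array([[px]],float),np.array(c['camera_matrix'],float),np.array(c['distortion'],float))[0,0]
    d=pose(c)@np.array([u[0],-u[1],-1]); o=np.array(c['origin'],float)
    return o+d*(z-o[2])/d[2]
def proj(c,P):
    p=pose(c).T@(np.array(P,float)-c['origin']); p=np.array([p[0],-p[1],-p[2]])
    return cv2.projectPoints(p[None],np.zeros(3),np.zeros(3),np.array(c['camera_matrix'],float),np.array(c['distortion'],float))[0].ravel()
E
python3 - <<'E'
from h import *
a=save('top','a.png');b=save('scene','b.png')
cv2.imwrite('pics/ab.png',np.vstack([cv2.resize(a,None,fx=1,fy=1)])[:,:,::-1])
for n in('top','scene','wrist'):print(n,calibration(n))
print(read_state())
E
```

```text
top {'camera_matrix': array([[416.47980723,   0.        , 251.71339381],
       [  0.        , 416.47980723, 188.39836347],
       [  0.        ,   0.        ,   1.        ]]), 'distortion': array([-0.08165357,  0.        ,  0.        ,  0.        ,  0.        ]), 'origin': array([ 372.33695748,  -51.81920572, 1299.62487151]), 'attitude': array([ 0.12033149, -0.01084553, -1.55706451])}
scene {'camera_matrix': array([[372.71649896,   0.        , 260.91094286],
       [  0.        , 372.71649896, 192.08764659],
       [  0.        ,   0.        ,   1.        ]]), 'distortion': array([-0.04915718,  0.        ,  0.        ,  0.        ,  0.        ]), 'origin': array([-112.63517053, -563.07092013,  645.93412428]), 'attitude': array([ 0.94310114, -0.00277115, -0.91531276])}
wrist {'camera_matrix': array([[338.14179869,   0.        , 259.29308957],
       [  0.        , 338.14179869, 191.53703345],
       [  0.        ,   0.        ,   1.        ]]), 'distortion': array([-0.03407193,  0.        ,  0.        ,  0.        ,  0.        ]), 'origin': array([175.10641915, 629.42962452, 372.91904221]), 'attitude': array([-0.26227641,  0.00210491,  1.19982651])}
{'clock': 0.1, 'qpos': array([-1.26482012,  0.6292566 ,  0.03840604,  1.51828966, -0.02699962,
        0.99633967, -0.0199858 ]), 'qd': array([-0.00010388, -0.00209989, -0.00012959, -0.00224226,  0.00031232,
        0.00140069,  0.00053367]), 'tau': array([ 2.37419983e-03, -5.64540732e+01,  1.23010084e+00, -1.93975031e+01,
        1.12002692e-02,  5.55163613e-03, -2.76803331e-05]), 'eef_pos': array([235.86404286, 605.0662392 , 230.4715145 ]), 'tool_rot': array([-3.13981592e+00, -3.42636224e-06,  2.76986168e+00]), 'force': array([ 0.3979844 ,  0.3418928 , -0.47447897]), 'torque': array([-0.00713633, -0.03528369, -0.03651133]), 'width': 85.53217652856415}
```

View pics/a.png

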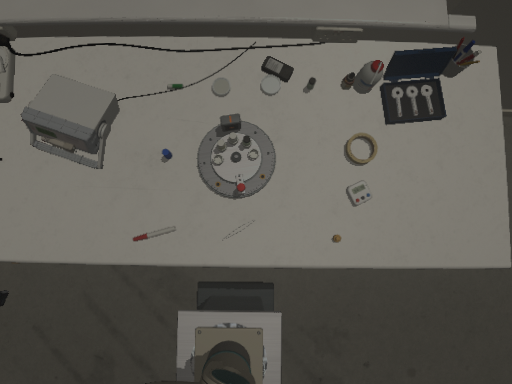

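View pics/b.png

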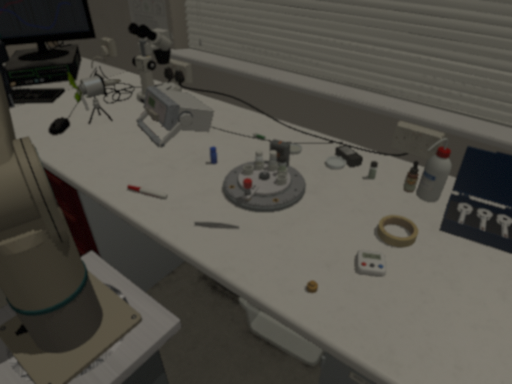

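Run:
```python
from h import *
a=cv2.imread('pics/a.png')
c=cv2.convertScaleAbs(cv2.resize(a[105:210,180:290],None,fx=5.5,fy=5.5,interpolation=cv2.INTER_CUBIC),alpha=1.8)
cv2.imwrite('pics/c.png',c)
C=calibration('top')
h=cv2.cvtColor(a,cv2.COLOR_BGR2HSV)
m=(((h[...,0]<8)|(h[...,0]>172))&(h[...,1]>130)&(h[...,2]>60)); m[:105]=0;m[215:]=0;m[:,:190]=0;m[:,290:]=0
ys,xs=np.nonzero(m);print(len(xs),xs.mean(),ys.mean());print('knob',ray(C,(xs.mean(),ys.mean()),73.5))
print('axis approx',ray(C,(236,159),22),'reader',ray(C,(231,119),102))
```

```text
44 240.63636363636363 186.9090909090909
knob [524.72699895 -30.16414117  73.5       ]
axis approx [618.5677651  -13.30758723  22.        ] reader [723.44335058   1.37692902 102.        ]
```

View pics/c.png

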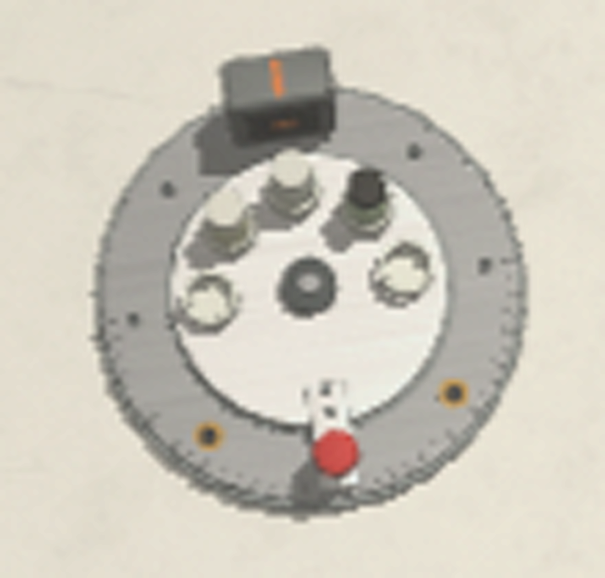

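The black-capped vial is right of the reader in the crop at (367,190), so the table must turn counterclockwise (+). The knob at (336,452) then goes to the right bushing at (455,393). I'll move above the knob next.

>>> {"fn": "apply_moves", "kwargs": {"increments": [{"tx": 0.024, "ty": -0.053, "rz": -1.6}, {"tx": 0.048, "ty": -0.106, "rz": -3.2}, {"tx": 0.072, "ty": -0.159, "rz": -4.8}, {"tx": 0.096, "ty": -0.212, "rz": -6.4}, {"tx": 0.12, "ty": -0.265, "rz": -8}, {"tx": 0.144, "ty": -0.318, "rz": -9.6}, {"tx": 0.168, "ty": -0.371, "rz": -11.2}, {"tx": 0.192, "ty": -0.424, "rz": -12.8}, {"tx": 0.216, "ty": -0.477, "rz": -14.4}, {"tx": 0.24, "ty": -0.53, "rz": -16}, {"tx": 0.264, "ty": -0.583, "rz": -17.6}, {"tx": 0.289, "ty": -0.635, "rz": -19.2}]}}

```text
$.increments[0]: bad value
```

>>> {"fn": "apply_moves", "kwargs": {"increments": [{"rz": -1.6}, {"rz": -3.2}, {"rz": -4.8}, {"rz": -6.4}, {"rz": -8}, {"rz": -9.6}, {"rz": -10.5}, {"rz": -10.5}, {"rz": -10.5}]}}

```text
$.increments[0]: bad value
```

Run:
```python
from h import *
s=read_state();print(s['clock'],s['eef_pos'],s['tool_rot'],s['qpos'],s['force'])
c=calibration('wrist');a=save('wrist','d.png');np.save('dc.npy',c,allow_pickle=True);print(c['origin'],c['attitude'])
cv2.imwrite('pics/d2.png',cv2.convertScaleAbs(cv2.resize(a[:,:,::-1],(800,600),interpolation=cv2.INTER_CUBIC),alpha=1.6))
```

```text
0.1 [235.86404286 605.0662392  230.4715145 ] [-3.13981592e+00 -3.42636224e-06  2.76986168e+00] [-1.26482012  0.6292566   0.03840604  1.51828966 -0.02699962  0.99633967
 -0.0199858 ] [ 0.3979844   0.3418928  -0.47447897]
[175.10641915 629.42962452 372.91904221] [-0.26227641  0.00210491  1.19982651]
```

View pics/d2.png

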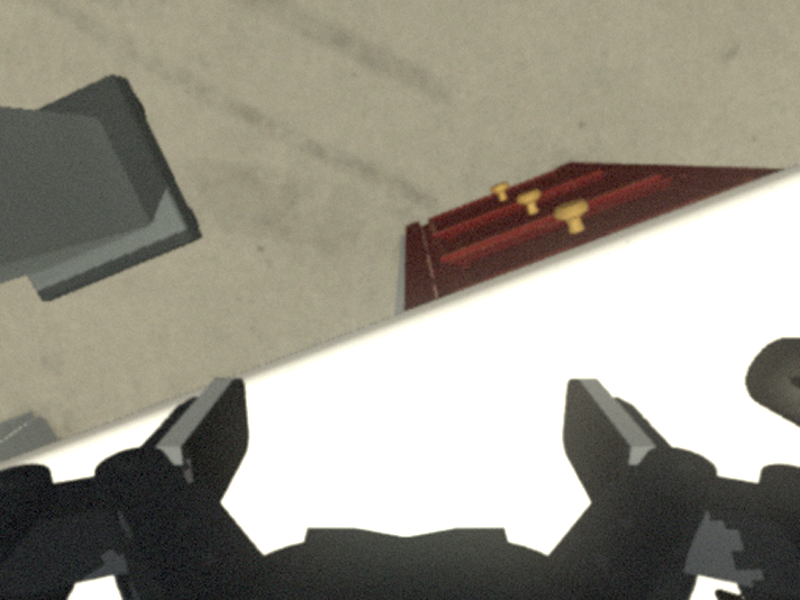

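The move was refused because every row must give all the keys. The wrist picture still shows the start pose, with only the bench edge and drawer in view.

>>> {"fn": "apply_moves", "kwargs": {"increments": [{"tx": 0.024, "ty": -0.053, "tz": 0, "rx": 0, "ry": 0, "rz": -1.6, "claw": 0.0854}, {"tx": 0.048, "ty": -0.106, "tz": 0, "rx": 0, "ry": 0, "rz": -3.2, "claw": 0.0854}, {"tx": 0.072, "ty": -0.159, "tz": 0, "rx": 0, "ry": 0, "rz": -4.8, "claw": 0.0854}, {"tx": 0.096, "ty": -0.212, "tz": 0, "rx": 0, "ry": 0, "rz": -6.4, "claw": 0.0854}, {"tx": 0.12, "ty": -0.265, "tz": 0, "rx": 0, "ry": 0, "rz": -8, "claw": 0.0854}, {"tx": 0.144, "ty": -0.318, "tz": 0, "rx": 0, "ry": 0, "rz": -9.6, "claw": 0.0854}, {"tx": 0.168, "ty": -0.371, "tz": 0, "rx": 0, "ry": 0, "rz": -11.2, "claw": 0.0854}, {"tx": 0.192, "ty": -0.424, "tz": 0, "rx": 0, "ry": 0, "rz": -12.8, "claw": 0.0854}, {"tx": 0.216, "ty": -0.477, "tz": 0, "rx": 0, "ry": 0, "rz": -14.4, "claw": 0.0854}, {"tx": 0.24, "ty": -0.53, "tz": 0, "rx": 0, "ry": 0, "rz": -16, "claw": 0.0854}, {"tx": 0.264, "ty": -0.583, "tz": 0, "rx": 0, "ry": 0, "rz": -17.6, "claw": 0.0854}, {"tx": 0.289, "ty": -0.635, "tz": 0, "rx": 0, "ry": 0, "rz": -19.2, "claw": 0.0854}]}}

```text
clock: 1.35
eef_pos: [484.4, 57.5, 231.4]
tool_rot: [-3.142, -0.0, 1.089]
force: [1.4, 0.9, -1.2]
width: 85.3
```

>>> {"fn": "apply_moves", "kwargs": {"increments": [{"tx": 0, "ty": 0, "tz": 0, "rx": 0, "ry": 0, "rz": -1.6, "claw": 0.0854}, {"tx": 0, "ty": 0, "tz": 0, "rx": 0, "ry": 0, "rz": -3.2, "claw": 0.0854}, {"tx": 0, "ty": 0, "tz": 0, "rx": 0, "ry": 0, "rz": -4.8, "claw": 0.0854}, {"tx": 0, "ty": 0, "tz": 0, "rx": 0, "ry": 0, "rz": -6.4, "claw": 0.0854}, {"tx": 0, "ty": 0, "tz": 0, "rx": 0, "ry": 0, "rz": -8, "claw": 0.0854}, {"tx": 0, "ty": 0, "tz": 0, "rx": 0, "ry": 0, "rz": -9.6, "claw": 0.0854}, {"tx": 0, "ty": 0, "tz": 0, "rx": 0, "ry": 0, "rz": -10.5, "claw": 0.0854}, {"tx": 0, "ty": 0, "tz": 0, "rx": 0, "ry": 0, "rz": -10.5, "claw": 0.0854}, {"tx": 0, "ty": 0, "tz": 0, "rx": 0, "ry": 0, "rz": -10.5, "claw": 0.0854}]}}

```text
clock: 2.25
eef_pos: [483.9, 59.4, 231.2]
tool_rot: [3.142, 0.0, 0.18]
force: [-0.5, 0.5, 0.1]
width: 85.6
```

Run:
```python
from h import *
s=read_state();print(s['clock'],s['eef_pos'],s['tool_rot'],s['qpos'],s['force'])
c=calibration('wrist');a=save('wrist','d.png');np.save('dc.npy',c,allow_pickle=True);print(c['origin'],c['attitude'])
cv2.imwrite('pics/d3.png',cv2.convertScaleAbs(cv2.resize(a[:,:,::-1],(800,600),interpolation=cv2.INTER_CUBIC),alpha=1.0))
```

```text
2.25 [483.89215208  59.40307217 231.17886909] [3.14158346e+00 3.02138795e-04 1.80220097e-01] [-0.72357316  0.50756419  0.8028782   1.97281851 -0.47946075  0.85996073
 -1.05139982] [-0.48894737  0.50230282  0.14591121]
[548.74866603  71.42967972 373.59254619] [-2.63812816e-01 -1.19855967e-04 -1.38974786e+00]
```

View pics/d3.png

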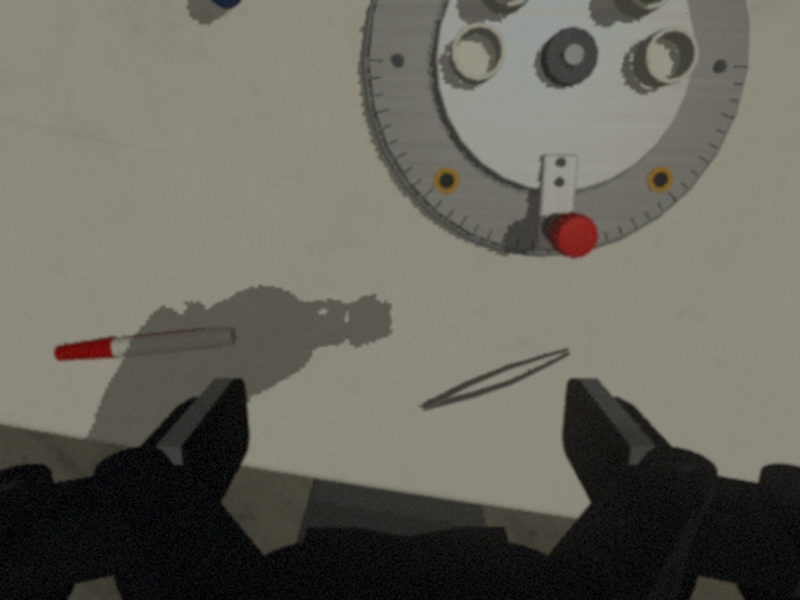

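The wrist view shows the knob top at about (576,234), bushings at (447,181) and (660,180), and the hub at (572,55). The arm stopped short, at (484,59).

Run:
```python
from h import *
from scipy.optimize import least_squares
c=np.load('dc.npy',allow_pickle=True).item(); k=512/800
R=lambda u,v,z:ray(c,(u*k,v*k),z)[:2]
kn=R(576,234,84);bL=R(447,181,22);bR=R(660,180,22);h1=R(398,61,22);h2=R(719,66,22)
print('knob',kn,'bL',bL,'bR',bR,'h',h1,h2,(h1+h2)/2)
f=lambda a:[np.hypot(*(p-a))-100 for p in(kn,bL,bR)]
A=least_squares(f,[620,-14]).x;print('axis',A,f(A),np.hypot(*(h1-A)),np.hypot(*(h2-A)))
for p in(kn,bL,bR):print(np.degrees(np.arctan2(*(p-A)[::-1])))
a=cv2.imread('pics/d.png')
```

```text
knob [525.46963046 -28.68280408] bL [538.72427468  41.84357587] bR [565.13311808 -95.52975273] h [604.66484571  86.11414179] [ 639.73023247 -111.94231794] [622.19753909 -12.91408807]
axis [623.15680179 -13.18739851] [np.float64(-1.0915016931528783), np.float64(0.7832316176447449), np.float64(0.7323739904241648)] 101.00865481110613 100.13597114070679
-170.98668174247095
146.90471369932501
-125.17097065204253
```

>>> {"fn": "apply_moves", "kwargs": {"increments": [{"tx": 0.02, "ty": -0.044, "tz": 0, "rx": 0, "ry": 0, "rz": -0.2, "claw": 0.05}, {"tx": 0.041, "ty": -0.0885, "tz": 0, "rx": 0, "ry": 0, "rz": -0.2, "claw": 0.05}, {"tx": 0.041, "ty": -0.0885, "tz": -0.04, "rx": 0, "ry": 0, "rz": -0.2, "claw": 0.05}, {"tx": 0.041, "ty": -0.0885, "tz": -0.08, "rx": 0, "ry": 0, "rz": -0.2, "claw": 0.05}, {"tx": 0.041, "ty": -0.0885, "tz": -0.12, "rx": 0, "ry": 0, "rz": -0.2, "claw": 0.05}, {"tx": 0.041, "ty": -0.0885, "tz": -0.13, "rx": 0, "ry": 0, "rz": -0.2, "claw": 0.05}, {"tx": 0.041, "ty": -0.0885, "tz": -0.13, "rx": 0, "ry": 0, "rz": -0.2, "claw": 0.05}, {"tx": 0.041, "ty": -0.0885, "tz": -0.13, "rx": 0, "ry": 0, "rz": -0.2, "claw": 0.05}]}}

```text
clock: 3.1
eef_pos: [526.2, -29.7, 102.7]
tool_rot: [3.141, -0.002, 0.161]
force: [-0.1, -0.4, 0.6]
width: 49.9
```

Run:
```python
from h import *
s=read_state();print(s['clock'],s['eef_pos'],s['tool_rot'],s['width'],s['force'])
c=calibration('wrist');a=save('wrist','e.png')
h=cv2.cvtColor(np.ascontiguousarray(a),cv2.COLOR_RGB2HSV)
m=(((h[...,0]<8)|(h[...,0]>172))&(h[...,1]>130)&(h[...,2]>40)).astype(np.uint8)
n,l,st,ce=cv2.connectedComponentsWithStats(m)
for i in range(1,n):
    if st[i,4]>100:print(st[i],ce[i])
for P in([525.5,-29,84],[525.5,-29,63]):print(proj(c,P))
cv2.imwrite('pics/e2.png',cv2.resize(a[:,:,::-1],(800,600),interpolation=cv2.INTER_CUBIC))
```

```text
3.1 [526.15443891 -29.69104769 102.70900863] [ 3.14094609e+00 -2.26288080e-03  1.60698446e-01] 49.86660917288637 [-0.0908322  -0.37132783  0.60001306]
[ 237  205   45   52 1852] [259.16792657 230.50809935]
[258.0364671  234.96055671]
[258.14087865 220.92145642]
```

View pics/e2.png

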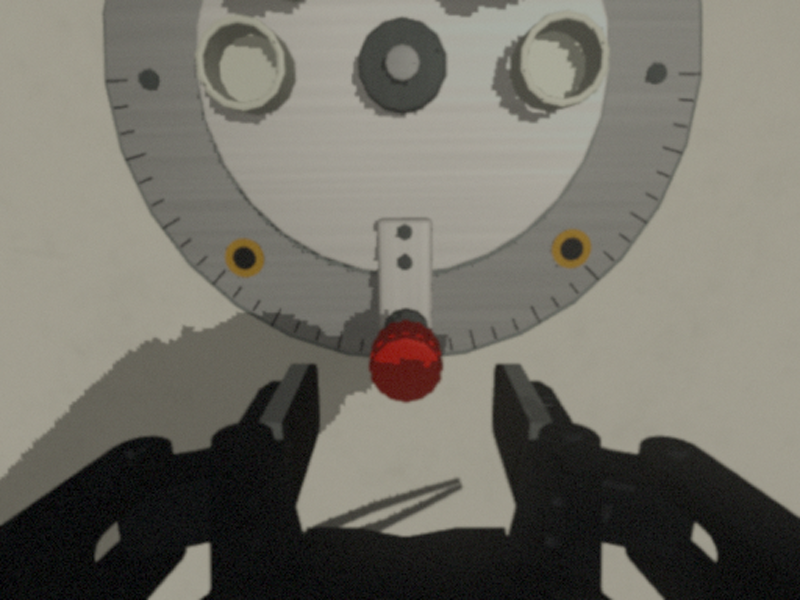

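The knob at (406,366) sits centred between the pads (318 and 494, mean 406). I'll descend and close in stages.

>>> {"fn": "apply_moves", "kwargs": {"increments": [{"tx": 0, "ty": 0.0003, "tz": -0.015, "rx": 0, "ry": 0, "rz": 0, "claw": 0.05}, {"tx": 0, "ty": 0.0003, "tz": -0.03, "rx": 0, "ry": 0, "rz": 0, "claw": 0.05}, {"tx": 0, "ty": 0.0003, "tz": -0.042, "rx": 0, "ry": 0, "rz": 0, "claw": 0.05}, {"tx": 0, "ty": 0.0003, "tz": -0.048, "rx": 0, "ry": 0, "rz": 0, "claw": 0.05}, {"tx": 0, "ty": 0.0003, "tz": -0.048, "rx": 0, "ry": 0, "rz": 0, "claw": 0.035}, {"tx": 0, "ty": 0.0003, "tz": -0.048, "rx": 0, "ry": 0, "rz": 0, "claw": 0.03}, {"tx": 0, "ty": 0.0003, "tz": -0.048, "rx": 0, "ry": 0, "rz": 0, "claw": 0.027}, {"tx": 0, "ty": 0.0003, "tz": -0.048, "rx": 0, "ry": 0, "rz": 0, "claw": 0.0255}, {"tx": 0, "ty": 0.0003, "tz": -0.048, "rx": 0, "ry": 0, "rz": 0, "claw": 0.0245}, {"tx": 0, "ty": 0.0003, "tz": -0.048, "rx": 0, "ry": 0, "rz": 0, "claw": 0.0245}]}}

```text
clock: 4.15
eef_pos: [525.3, -29.2, 53.6]
tool_rot: [3.141, -0.001, 0.16]
force: [1.0, -1.2, 0.8]
width: 24.4
```

>>> {"fn": "apply_moves", "kwargs": {"increments": [{"tx": 0, "ty": 0, "tz": 0, "rx": 0, "ry": 0, "rz": 0, "claw": 0.023}, {"tx": 0, "ty": 0, "tz": 0, "rx": 0, "ry": 0, "rz": 0, "claw": 0.02}, {"tx": 0, "ty": 0, "tz": 0, "rx": 0, "ry": 0, "rz": 0, "claw": 0.02}]}}

```text
clock: 4.45
eef_pos: [525.3, -29.2, 53.7]
tool_rot: [3.141, -0.001, 0.16]
force: [0.3, -0.2, 5.6]
width: 22.5
```

>>> {"fn": "apply_moves", "kwargs": {"increments": [{"tx": 0, "ty": 0, "tz": 0, "rx": 0, "ry": 0, "rz": 0, "claw": 0.005}, {"tx": 0, "ty": 0, "tz": 0.002, "rx": 0, "ry": 0, "rz": 0, "claw": 0.005}, {"tx": 0, "ty": 0, "tz": 0.004, "rx": 0, "ry": 0, "rz": 0, "claw": 0.005}, {"tx": 0, "ty": 0, "tz": 0.006, "rx": 0, "ry": 0, "rz": 0, "claw": 0.005}, {"tx": 0, "ty": 0, "tz": 0.008, "rx": 0, "ry": 0, "rz": 0, "claw": 0.005}, {"tx": 0, "ty": 0, "tz": 0.01, "rx": 0, "ry": 0, "rz": 0, "claw": 0.005}, {"tx": 0, "ty": 0, "tz": 0.012, "rx": 0, "ry": 0, "rz": 0, "claw": 0.005}, {"tx": 0, "ty": 0, "tz": 0.0125, "rx": 0, "ry": 0, "rz": 0, "claw": 0.005}, {"tx": 0, "ty": 0, "tz": 0.0125, "rx": 0, "ry": 0, "rz": 0, "claw": 0.005}]}}

```text
clock: 5.35
eef_pos: [525.1, -29.0, 65.9]
tool_rot: [3.141, -0.0, 0.161]
force: [3.2, -1.0, -9.3]
width: 22.6
```

Run:
```python
from h import *
s=read_state();print(s['clock'],s['eef_pos'],s['tool_rot'],s['width'],s['force'],s['torque'],s['qpos'])
c=calibration('wrist');a=save('wrist','f.png')
cv2.imwrite('pics/f2.png',cv2.resize(a[:,:,::-1],(800,600),interpolation=cv2.INTER_CUBIC))
A=np.array([623.2,-13.2]);p=s['eef_pos'][:2]-A
print(np.hypot(*p),np.degrees(np.arctan2(p[1],p[0])))
for d in (10,20,30,38,42):
    r=np.radians(d);q=np.array([[np.cos(r),-np.sin(r)],[np.sin(r),np.cos(r)]])@p
    print(d,(q-p).round(1))
```

```text
5.35 [525.13168683 -28.95229227  65.90884139] [ 3.14147992e+00 -2.82633245e-04  1.60581433e-01] 22.633985724047008 [ 3.17644955 -0.96883833 -9.34504556] [-0.24558747 -0.75124055 -0.10656937] [-0.33984922  0.77886784  0.53519012  2.00650193 -0.74304233  0.5580049
 -0.6888591 ]
99.32536815561195 -170.87477091264816
10 [  4.2 -16.8]
20 [ 11.3 -32.6]
30 [ 21.  -46.9]
38 [ 30.5 -57. ]
42 [ 35.7 -61.6]
```

View pics/f2.png

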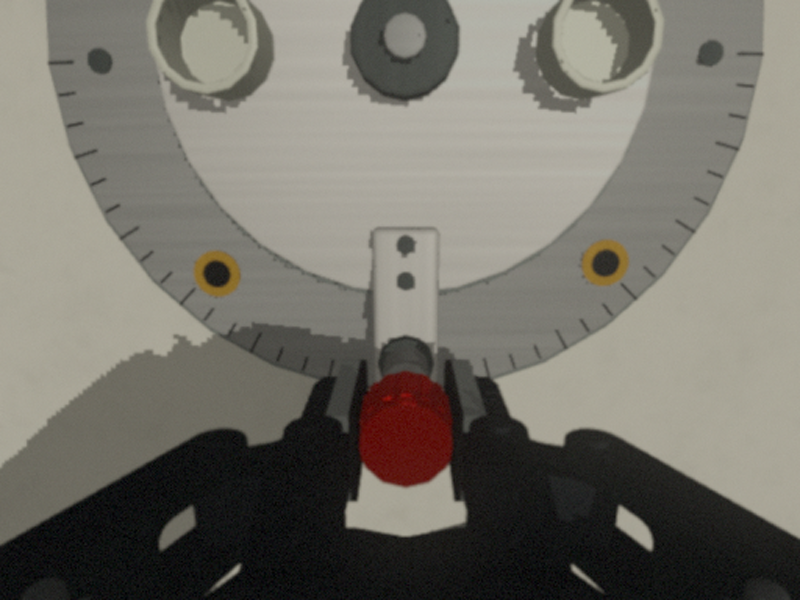

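The plunger is up about 12 mm, and the 9.3 N pull fits the spring. Now I'll swing +38° along the arc.

>>> {"fn": "apply_moves", "kwargs": {"increments": [{"tx": 0.0013, "ty": -0.0065, "tz": 0, "rx": 0, "ry": 0, "rz": 0.76, "claw": 0.005}, {"tx": 0.003, "ty": -0.0128, "tz": 0, "rx": 0, "ry": 0, "rz": 1.52, "claw": 0.005}, {"tx": 0.005, "ty": -0.0191, "tz": 0, "rx": 0, "ry": 0, "rz": 2.28, "claw": 0.005}, {"tx": 0.0076, "ty": -0.0252, "tz": 0, "rx": 0, "ry": 0, "rz": 3.04, "claw": 0.005}, {"tx": 0.0105, "ty": -0.0311, "tz": 0, "rx": 0, "ry": 0, "rz": 3.8, "claw": 0.005}, {"tx": 0.0138, "ty": -0.0368, "tz": 0, "rx": 0, "ry": 0, "rz": 4.56, "claw": 0.005}, {"tx": 0.0174, "ty": -0.0422, "tz": 0, "rx": 0, "ry": 0, "rz": 5.32, "claw": 0.005}, {"tx": 0.0215, "ty": -0.0475, "tz": 0, "rx": 0, "ry": 0, "rz": 6.08, "claw": 0.005}, {"tx": 0.0258, "ty": -0.0524, "tz": 0, "rx": 0, "ry": 0, "rz": 6.84, "claw": 0.005}, {"tx": 0.0305, "ty": -0.057, "tz": 0, "rx": 0, "ry": 0, "rz": 7.6, "claw": 0.005}, {"tx": 0.0305, "ty": -0.057, "tz": 0, "rx": 0, "ry": 0, "rz": 7.6, "claw": 0.005}]}}

```text
clock: 6.5
eef_pos: [555.6, -85.5, 65.6]
tool_rot: [-3.141, -0.001, 0.824]
force: [3.9, 1.7, -9.2]
width: 22.3
```

Run:
```python
from h import *
s=read_state();print(s['clock'],s['eef_pos'],s['tool_rot'],s['width'],s['force'],s['torque'],s['qpos'])
c=calibration('wrist');a=save('wrist','g.png')
cv2.imwrite('pics/g2.png',cv2.resize(a[:,:,::-1],(800,600),interpolation=cv2.INTER_CUBIC))
A=np.array([623.2,-13.2]);p=s['eef_pos'][:2]-A
print(np.hypot(*p),np.degrees(np.arctan2(p[1],p[0])))
```

```text
6.5 [555.63059542 -85.5386278   65.64450065] [-3.14056342e+00 -6.98777073e-04  8.24145375e-01] 22.278224740189003 [ 3.90611548  1.65562284 -9.18291211] [ 0.19922134 -0.82349781 -0.14002772] [-0.13011834  0.77373113  0.36962798  1.90381159 -0.50083738  0.55638137
 -0.17118474]
98.98738055006538 -133.04764180554213
```

View pics/g2.png

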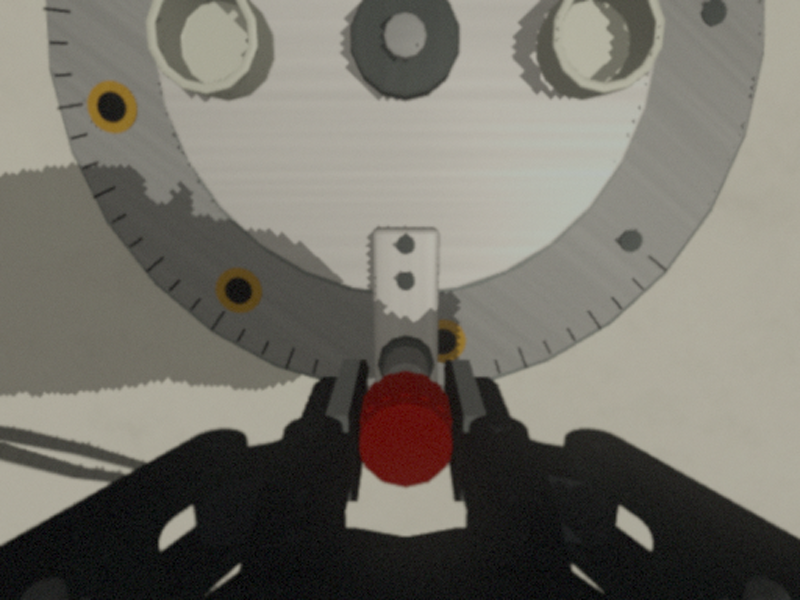

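The table followed: the arm stays centred in view. The middle hole shows at (238,290) and the target bushing at about (444,341), just ahead of the pin.

Run:
```python
from h import *
from scipy.optimize import least_squares
c=calibration('wrist');k=512/800
P=[ray(c,(u*k,v*k),22)[:2] for u,v in((112,106),(238,290),(446,341),(630,240),(713,12))]
A=least_squares(lambda a:[np.hypot(*(p-a))-100 for p in P],[623,-13]).x
print(A,[round(np.hypot(*(p-A)),1) for p in P],[round(np.degrees(np.arctan2(*(p-A)[::-1])),2) for p in P]);print(np.round(P,1))
```

```text
[622.59317437 -13.33994104] [np.float64(100.4), np.float64(100.1), np.float64(99.8), np.float64(100.1), np.float64(100.4)] [np.float64(145.88), np.float64(-170.61), np.float64(-124.3), np.float64(-80.14), np.float64(-34.85)]
[[ 539.5   43. ]
 [ 523.8  -29.7]
 [ 566.4  -95.8]
 [ 639.7 -112. ]
 [ 705.   -70.7]]
```

>>> {"fn": "apply_moves", "kwargs": {"increments": [{"tx": 0.0032, "ty": -0.0029, "tz": 0, "rx": 0, "ry": 0, "rz": 0.5, "claw": 0.005}, {"tx": 0.0066, "ty": -0.0056, "tz": 0, "rx": 0, "ry": 0, "rz": 1.0, "claw": 0.005}, {"tx": 0.0066, "ty": -0.0056, "tz": 0, "rx": 0, "ry": 0, "rz": 1.0, "claw": 0.005}, {"tx": 0.0066, "ty": -0.0056, "tz": -0.002, "rx": 0, "ry": 0, "rz": 1.0, "claw": 0.005}, {"tx": 0.0066, "ty": -0.0056, "tz": -0.0038, "rx": 0, "ry": 0, "rz": 1.0, "claw": 0.005}, {"tx": 0.0066, "ty": -0.0056, "tz": -0.0038, "rx": 0, "ry": 0, "rz": 1.0, "claw": 0.005}]}}

```text
clock: 7.15
eef_pos: [561.9, -90.9, 61.9]
tool_rot: [-3.141, -0.0, 0.91]
force: [4.3, 2.0, -8.4]
width: 22.4
```

>>> {"fn": "apply_moves", "kwargs": {"increments": [{"tx": 0, "ty": 0, "tz": 0, "rx": 0, "ry": 0, "rz": 0, "claw": 0.0265}, {"tx": 0, "ty": 0, "tz": 0, "rx": 0, "ry": 0, "rz": 0, "claw": 0.0265}, {"tx": 0, "ty": 0, "tz": 0, "rx": 0, "ry": 0, "rz": 0, "claw": 0.0265}, {"tx": 0, "ty": 0, "tz": -0.002, "rx": 0, "ry": 0, "rz": 0, "claw": 0.0265}, {"tx": 0, "ty": 0, "tz": -0.004, "rx": 0, "ry": 0, "rz": 0, "claw": 0.0265}, {"tx": 0, "ty": 0, "tz": -0.004, "rx": 0, "ry": 0, "rz": 0, "claw": 0.0265}]}}

```text
clock: 7.75
eef_pos: [561.8, -91.6, 57.7]
tool_rot: [-3.141, 0.0, 0.911]
force: [0.6, 0.3, -0.2]
width: 26.8
```

>>> {"fn": "apply_moves", "kwargs": {"increments": [{"tx": 0.0005, "ty": -0.0004, "tz": 0, "rx": 0, "ry": 0, "rz": 0.08, "claw": 0.0265}, {"tx": 0.001, "ty": -0.0008, "tz": 0, "rx": 0, "ry": 0, "rz": 0.15, "claw": 0.0265}, {"tx": 0.0016, "ty": -0.0012, "tz": 0, "rx": 0, "ry": 0, "rz": 0.23, "claw": 0.0265}, {"tx": 0.0021, "ty": -0.0016, "tz": 0, "rx": 0, "ry": 0, "rz": 0.3, "claw": 0.0265}, {"tx": 0.0026, "ty": -0.002, "tz": 0, "rx": 0, "ry": 0, "rz": 0.38, "claw": 0.0265}, {"tx": 0.0032, "ty": -0.0025, "tz": 0, "rx": 0, "ry": 0, "rz": 0.46, "claw": 0.0265}]}}

```text
clock: 8.35
eef_pos: [563.1, -92.0, 57.7]
tool_rot: [-3.136, -0.0, 0.953]
force: [-6.6, 5.8, 4.6]
width: 26.3
```

>>> {"fn": "apply_moves", "kwargs": {"increments": [{"tx": 0.0004, "ty": -0.0003, "tz": 0, "rx": 0, "ry": 0, "rz": 0.06, "claw": 0.0265}, {"tx": 0.0008, "ty": -0.0006, "tz": 0, "rx": 0, "ry": 0, "rz": 0.12, "claw": 0.0265}, {"tx": 0.0012, "ty": -0.0009, "tz": 0, "rx": 0, "ry": 0, "rz": 0.18, "claw": 0.0265}]}}

```text
clock: 8.65
eef_pos: [564.6, -93.1, 57.7]
tool_rot: [-3.137, -0.0, 0.968]
force: [-0.6, 0.5, 0.1]
width: 26.8
```

>>> {"fn": "apply_moves", "kwargs": {"increments": [{"tx": 0.0004, "ty": -0.0003, "tz": 0, "rx": 0, "ry": 0, "rz": 0.06, "claw": 0.0265}, {"tx": 0.0008, "ty": -0.0006, "tz": 0, "rx": 0, "ry": 0, "rz": 0.12, "claw": 0.0265}]}}

```text
clock: 8.85
eef_pos: [568.0, -96.1, 58.1]
tool_rot: [3.14, -0.0, 0.978]
force: [-0.7, 2.0, -0.2]
width: 26.5
```

Run:
```python
from h import *
s=read_state();print(s['clock'],s['eef_pos'],s['tool_rot'],s['width'],s['force'],s['torque'])
a=save('wrist','i.png')
cv2.imwrite('pics/i2.png',cv2.resize(a[:,:,::-1],(800,600),interpolation=cv2.INTER_CUBIC))
```

```text
8.85 [567.97727235 -96.09715409  58.11013454] [ 3.14009070e+00 -4.25679696e-05  9.77547627e-01] 26.47090135533845 [-0.74351271  1.98671299 -0.18177315] [ 0.34285146  0.22427808 -0.09916403]
```

View pics/i2.png

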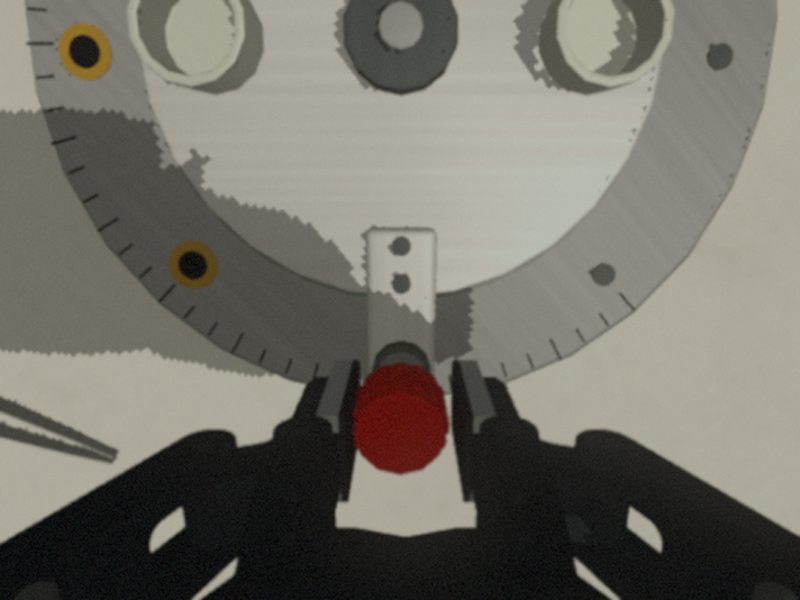

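The left pad (about 350) touches the knob (354–448). The knob sits higher in the picture than when gripped, which suggests the pin dropped, so I'll check it numerically.

Run:
```python
from h import *
c=calibration('wrist');s=read_state();A=np.array([622.9,-13.2])
k=800/512
ang=np.radians(-170.8+46)
for th in(45.5,46.3,47):
  for up in(0,8):
    t=np.radians(-170.8+th);u=np.array([np.cos(t),np.sin(t)])
    print(th,up,[ (proj(c,[*(A+u*r),84+up])*k).round(0) for r in(112,100)])
# arm bar rotation: two screws on the arm (z~39) vs axis
q=[ray(c,(x/k,y/k),39)[:2] for x,y in((401,246),(401,284))]
hub=A
for x in q: print(x,np.hypot(*(x-A)),np.degrees(np.arctan2(*(x-A)[::-1]))+170.8)
m=ray(c,(193/k,265/k),22)[:2]-A;print('mid hole',np.hypot(*m),np.degrees(np.arctan2(m[1],m[0])))
```

```text
45.5 0 [array([392., 479.]), array([393., 437.])]
45.5 8 [array([391., 499.]), array([392., 455.])]
46.3 0 [array([398., 479.]), array([398., 437.])]
46.3 8 [array([398., 499.]), array([398., 455.])]
47 0 [array([404., 479.]), array([403., 437.])]
47 8 [array([403., 499.]), array([403., 455.])]
[588.95523874 -62.64405567] 59.97467347007113 46.32928553100719
[582.21109568 -72.6222952 ] 72.01802622080758 46.398943374756016
mid hole 100.36545949735233 -170.28843385693403
```

The bottom edge at 473 matches pin home (479) rather than pin on the track (499), with the table at about 46.4°. I'll test the lock with gentle nudges.

>>> {"fn": "apply_moves", "kwargs": {"increments": [{"tx": 0.0005, "ty": -0.0004, "tz": 0, "rx": 0, "ry": 0, "rz": 0, "claw": 0.0265}, {"tx": 0.0008, "ty": -0.0006, "tz": 0, "rx": 0, "ry": 0, "rz": 0, "claw": 0.0265}]}}

```text
clock: 9.1
eef_pos: [568.0, -96.1, 58.0]
tool_rot: [-3.141, -0.0, 0.977]
force: [-2.7, 2.1, 0.9]
width: 26.4
```

>>> {"fn": "apply_moves", "kwargs": {"increments": [{"tx": 0, "ty": 0, "tz": 0, "rx": 0, "ry": 0, "rz": 0, "claw": 0.0265}, {"tx": -0.001, "ty": 0.0008, "tz": 0, "rx": 0, "ry": 0, "rz": 0, "claw": 0.0265}, {"tx": -0.002, "ty": 0.0016, "tz": 0, "rx": 0, "ry": 0, "rz": 0, "claw": 0.0265}, {"tx": -0.003, "ty": 0.0023, "tz": 0, "rx": 0, "ry": 0, "rz": 0, "claw": 0.0265}]}}

```text
clock: 9.5
eef_pos: [565.6, -94.3, 58.2]
tool_rot: [3.14, -0.0, 0.977]
force: [0.0, -0.8, 0.2]
width: 26.9
```

>>> {"fn": "apply_moves", "kwargs": {"increments": [{"tx": -0.0006, "ty": 0.0005, "tz": 0, "rx": 0, "ry": 0, "rz": 0, "claw": 0.0265}, {"tx": -0.0012, "ty": 0.0009, "tz": 0, "rx": 0, "ry": 0, "rz": 0, "claw": 0.0265}, {"tx": -0.0012, "ty": 0.0009, "tz": 0, "rx": 0, "ry": 0, "rz": 0, "claw": 0.0265}]}}

```text
clock: 9.8
eef_pos: [564.1, -93.2, 58.1]
tool_rot: [3.141, 0.0, 0.977]
force: [0.4, -1.7, 0.2]
width: 26.3
```

>>> {"fn": "apply_moves", "kwargs": {"increments": [{"tx": -0.0008, "ty": 0.0006, "tz": 0, "rx": 0, "ry": 0, "rz": 0, "claw": 0.0265}, {"tx": -0.0008, "ty": 0.0006, "tz": 0, "rx": 0, "ry": 0, "rz": 0, "claw": 0.0265}]}}

```text
clock: 10.0
eef_pos: [563.9, -93.1, 58.2]
tool_rot: [3.139, 0.0, 0.977]
force: [2.6, -2.2, -1.2]
width: 26.8
```

It is blocked in both directions with about 2 mm of play, so the table is locked. I'll centre, open, rise and take a last look.

>>> {"fn": "apply_moves", "kwargs": {"increments": [{"tx": 0.001, "ty": -0.0008, "tz": 0, "rx": 0, "ry": 0, "rz": 0, "claw": 0.0265}, {"tx": 0.0025, "ty": -0.002, "tz": 0, "rx": 0, "ry": 0, "rz": 0, "claw": 0.03}, {"tx": 0.0025, "ty": -0.002, "tz": 0, "rx": 0, "ry": 0, "rz": 0, "claw": 0.05}, {"tx": 0.0025, "ty": -0.002, "tz": 0, "rx": 0, "ry": 0, "rz": 0, "claw": 0.05}, {"tx": 0.0025, "ty": -0.002, "tz": 0.02, "rx": 0, "ry": 0, "rz": 0, "claw": 0.05}, {"tx": 0.0025, "ty": -0.002, "tz": 0.06, "rx": 0, "ry": 0, "rz": 0, "claw": 0.05}, {"tx": 0.0025, "ty": -0.002, "tz": 0.1, "rx": 0, "ry": 0, "rz": 0, "claw": 0.05}, {"tx": 0.0025, "ty": -0.002, "tz": 0.14, "rx": 0, "ry": 0, "rz": 0, "claw": 0.05}, {"tx": -0.03, "ty": -0.03, "tz": 0.18, "rx": 0, "ry": 0, "rz": 0, "claw": 0.05}, {"tx": -0.06, "ty": -0.07, "tz": 0.2, "rx": 0, "ry": 0, "rz": 0, "claw": 0.05}, {"tx": -0.06, "ty": -0.07, "tz": 0.2, "rx": 0, "ry": 0, "rz": 0, "claw": 0.05}, {"tx": -0.06, "ty": -0.07, "tz": 0.2, "rx": 0, "ry": 0, "rz": 0, "claw": 0.05}]}}

```text
clock: 11.2
eef_pos: [502.2, -164.2, 259.2]
tool_rot: [3.14, -0.001, 0.973]
force: [-0.1, 0.5, -0.3]
width: 49.7
```

Run:
```python
from h import *
s=read_state();print(s['clock'],s['eef_pos'],s['force'])
c=calibration('wrist');a=save('wrist','j.png');b=save('scene','k.png')
b=cv2.resize(b[140:220,210:320],(550,400),interpolation=cv2.INTER_CUBIC)
o=np.zeros((400,550,3),np.uint8)
J=cv2.resize(a,(512,384));out=np.zeros((600,800,3),np.uint8)
out[:384,:512]=J;out[384:,:297]=cv2.resize(b,(297,216))
cv2.imwrite('pics/j2.png',out[:,:,::-1])
A=np.array([622.9,-13.2]);t=np.radians(-170.8);v=-np.array([np.cos(t),np.sin(t)])
print('read spot top',proj(c,[*(A+55*v),93]))
for up in(0,8):
    t2=np.radians(-170.8+46.3);print(up,proj(c,[*(A+100*np.array([np.cos(t2),np.sin(t2)])),84+up]))
h=cv2.cvtColor(np.ascontiguousarray(a),cv2.COLOR_RGB2HSV)
m=(((h[...,0]<8)|(h[...,0]>172))&(h[...,1]>130)&(h[...,2]>40)).astype(np.uint8)
n,l,st,ce=cv2.connectedComponentsWithStats(m)
print([(st[i],ce[i]) for i in range(1,n) if st[i,4]>60])
```

```text
11.2 [ 502.17900866 -164.24352     259.24537792] [-0.1203849   0.46843458 -0.26155905]
read spot top [ 329.40932325 -115.05359412]
0 [275.22028676  69.8376624 ]
8 [275.65156894  69.01941729]
[(array([260,  57,  26,  27, 550], dtype=int32), array([272.52363636,  70.02727273]))]
```

View pics/j2.png

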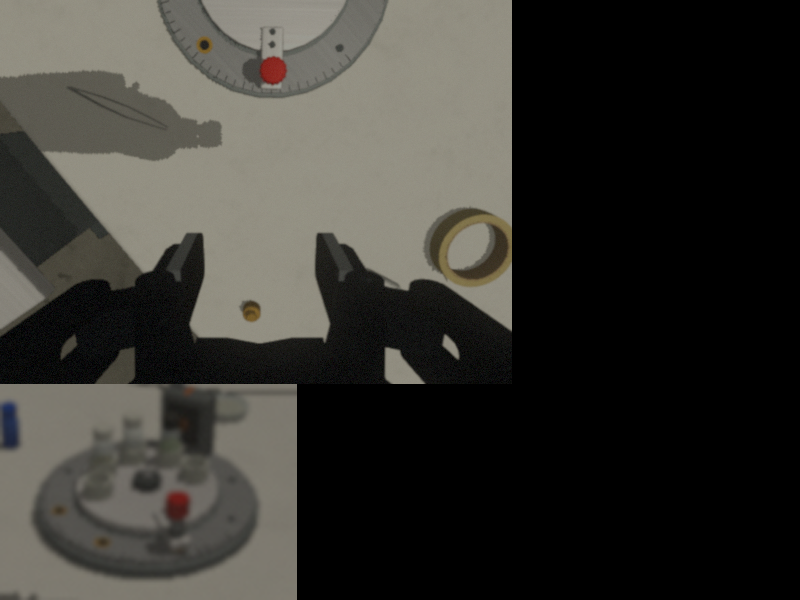

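The table stands turned, the gripper is clear, and two white vials stand upright. The black vial is dark against the reader, so I'll take one closer look and measure the knob height from the scene camera.

Run:
```python
from h import *
a=get_image('top');b=get_image('scene')
o=np.hstack([cv2.resize(x,(400,400),interpolation=cv2.INTER_CUBIC) for x in(a[105:205,185:285],b[135:215,225:305])])
cv2.imwrite('pics/l.png',cv2.convertScaleAbs(o[:,:,::-1],alpha=1.8))
def red(im):
    h=cv2.cvtColor(np.ascontiguousarray(im),cv2.COLOR_RGB2HSV)
    m=(((h[...,0]<8)|(h[...,0]>172))&(h[...,1]>110)&(h[...,2]>40));m[:105]=0;m[215:]=0;m[:,:210]=0;m[:,300:]=0
    ys,xs=np.nonzero(m);return xs.mean().round(2),ys.mean().round(2),len(xs)
c=calibration('scene');A=np.array([622.9,-13.2]);f=lambda th,z:proj(c,[*(A+100*np.array([np.cos(np.radians(-170.8+th)),np.sin(np.radians(-170.8+th))])),z])
b0=cv2.imread('pics/b.png')[:,:,::-1]
print('start',red(b0),f(0,73.5),'now',red(b),f(46.3,73.5),f(46.3,81.5))
ct=calibration('top');t=np.radians(9.2);print(proj(ct,[A[0]+55*np.cos(t),A[1]+55*np.sin(t),93]))
```

```text
start (np.float64(247.23), np.float64(182.84), 61) [247.36091777 183.08171052] now (np.float64(275.32), np.float64(184.26), 66) [276.39446376 184.6541275 ] [276.47540312 182.20080983]
[232.73931398 134.99035337]
```

View pics/l.png

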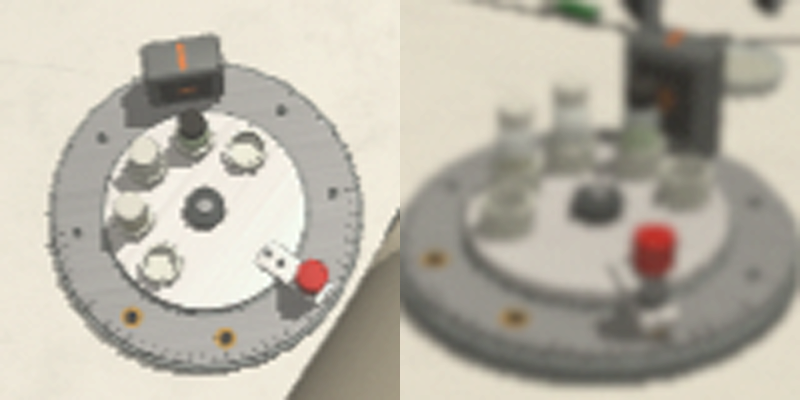

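The top view shows the black cap in front of the eye at (193,125), with all three vials upright. The knob's row of 184.26 fits pin home (184.65) and not pin on the track (182.2).

```bash
python3 -c "
from cell import *
print(finish_job())"
```

```text
the job is handed in; nothing more can be done
None
```

The turntable is on by one hole: the black-capped vial stands in front of the reader's eye and the pin is home in the next hole. I pulled the plunger up about 12 mm and swung the table counterclockwise. I then lowered the pin onto the track just short of the bushing and nudged it along until it dropped, at about 46.3°.

**Last checks**
- **Lock:** small nudges of about 3.4 N were blocked both ways, with about 2 mm of play at the knob.
- **Pin height:** the knob's height in the scene and close-up wrist views fits pin home, not pin on the track. The wider wrist view from above was too insensitive to tell.
- **Vials and release:** all three vials stand upright. The gripper is open and well clear, with no force on it.
- **Forces and time:** the largest sideways push I read was about 9 N. The arm's clock was at about 11.3 s of the 42 s allowed.

**What went wrong:** my first two move calls were refused for incomplete rows, so nothing moved. During the slide the table stuck and then jumped a few millimetres into the hole. Forces were read only at the end of each call, so a short peak in between would not have shown.

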